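# Open a double-door control cabinet and lock a lamp driver onto its keyhole studs

### The arm

A 6-joint arm with a two-finger parallel gripper is mounted at the origin on the work surface. World frame = base frame: x ahead of the robot, y to its left, z up, the work surface at z = 0. Lengths are in m, angles in rad, forces in N, time in s.
With the tool pointing down it reaches from about 0.25 to 0.725 m from the base axis. Payload 4 kg.
Tool frame: the origin (TCP) lies on the front face of the gripper's body, between the roots of the fingers; the fingertips stand 73 mm ahead of it and the grasp point (between the pads) lies 54 mm ahead of it; z points along the fingers, y is the direction in which the jaws open and shut (so a half turn about z gives the same grasp; the last joint's range is limited). The gripper opens to 85 mm and grips with 20 to 120 N. Pads are 22 mm wide; open, the fingers measure 114 mm over their backs; the gripper's body (76 mm by 85 mm) begins 54 mm behind the grasp point. The pads swing forward as they close: fully open they stand 13 mm farther back than shut.
Start: joints at [0, 0.241, 0.005, 1.335, 0, 1.571], TCP at [0.5, -0, 0.304] pointing down, gripper open.
Joint ranges: [-2.72, 2.72], [-1.05, 1.87], [-1.09, 1.28], [-1.99, 2.15], [-1.42, 1.44], [-3.14, 3.14]. Speed limits (rad/s): [2.79, 2.79, 3.14, 3.14, 3.14, 3.14].

### API

Orientations are given as a unit quaternion [x, y, z, w].
In Python, from station import observe, read_camera, camera_params, close_job gives the robot as it stands.
- The arm moves only by the tool carry_out, never from a script. Its argument "commands" is a list of rows, each a list of 3 entries, a list of its own where there are three numbers: the finger opening in cm, from 0 to 8.54, then the shift along the tool's x, y, z in cm, then the turn about the tool's z in degrees. A call has 1 to 10 rows; each row shifts and turns the commanded pose from where the row before left it, along the tool's axes as they then stand; what a row does not reach is not made up. A row lasts 1/8 s, in which the tool goes at most 62.5 mm and 10.7 degrees, less where a joint would pass 70% of its speed; a pose out of reach is approached as far as the arm can. A call with a gripper value outside its range is refused whole. The fingers move at their own pace and stop on an object; the grip force is fixed at half the most. Time passes only in rows, so rows that do not move let the fingers close. It gives the time, the measured TCP pose, the force and the opening at its end, in the units of the state.
- observe(): the state, without advancing time (a new reading comes with each control period).
- read_camera(name): name is "scene" or "side" or "wrist"; returns the picture (400x640x3 uint8, blue, green, red); there is no depth.
- camera_params(name): a dict with "fx", "fy", "cx", "cy" (pixels), "rvec" (rotation vector, rad) and "tvec" (3), from world to camera coordinates, as OpenCV has them. Camera axes: x right, y down, z forward; pixel columns grow to the right and rows downward; lengths in m; the calibration is good to about 2 mm. A picture is of the moment at which its call begins: read the wrist's pose just before it. camera_params takes no time and is no camera call; for the wrist camera it gives the pose at the moment of the call.
- close_job(): hands the job in, once; it reports no verdict.
The state is a dict: "time": time; "q": joint angles; "qvel": joint speeds; "joint_efforts": joint torques, N m; "eef_pos": TCP position; "tcp_rot": TCP orientation; "ft_force": force on the tool from outside, world axes, zero at the start; "torque": the same for the moment, N m; "width": opening from 0.0 (shut) to 1.0 (fully open).
Only numpy, scipy, OpenCV 4.12 (cv2) and the standard library are available. Lean on these libraries where they do the work, as an engineer would, in place of code of your own. Each camera call takes 0.05 s, during which the arm holds its last target. There are 200 camera calls.

### The job

The double-door control cabinet lies on its back on the bench, its bottom end towards the robot: swing its wide active door fully open, draw the flush bolt that this door hid on the edge of the narrow passive door fully back, and swing the passive door fully open too. Then mount the lamp driver, the one whose base plate has keyhole slots, inside the cabinet: lower it over the two headed studs, slide it down towards the cabinet's bottom end as far as it goes so that it is locked behind the heads, and let go. Leave both doors open, the bolt drawn, and everything else on the bench where it stands.

Things in the scene. Friction and masses are not known exactly. Their poses are not given: they have to be found in the camera images.
- cabinet: light grey sheet-steel control cabinet, fixed, lying on its back: 300 (its x, from its bottom end near the robot to its top end) x 340 (its y) x 105 mm high. Origin: centre of its underside, z up, out of the opening. A frame 20 mm wide surrounds an opening of 260 x 300 mm, closed by two inset pan doors 29 mm thick, faces level with the frame. No lock: the active door lies shut by its weight
- terminals (a point): middle of the top of the row of terminals and breakers inside the cabinet at its bottom end (cabinet x = -103, y = 0, z = +52 mm); the row takes up x from -128 to -78 mm, y from -126 to +125 mm, up to 65 mm high. Fixed
- active_door (a joint): angle of the wide active door (face 164 mm from hinge to free edge): 0 shut; opens upwards and outwards about its hinge line, which runs along the cabinet's x, 105 mm up, at y = +150 mm, to its stop at 1.75 rad. About 0.6 kg; falls shut if let go below 1.5 rad, leans open against its stop once beyond 1.65 rad
- passive_door (a joint): angle of the narrow passive door (face 135 mm wide): 0 shut; opens upwards and outwards about its hinge line, along the cabinet's x, 105 mm up, at y = -150 mm, to its stop at 1.75 rad. Otherwise like the active door. Cannot be lifted while the bolt is thrown
- bolt (a joint): slide of the flush bolt on the passive door, in m: 0 to 0.004 thrown into the frame's top end, grows as it is drawn along the cabinet's -x towards its bottom end; clear of the frame from 0.013, stop at 0.022. Friction about 2.5 N; stays where it is left
- active_hinge (a point): point on the active door's hinge line, abreast of the middle of its handle (cabinet x = -30, y = +150, z = +105 mm)
- active_handle (a point): middle of the active door's bow handle: a round steel bar 10 mm thick, 100 mm long, parallel to the hinge, its axis 45 mm off the door's outer face and 137 mm from the hinge line measured along the face, on a post at each end. Moves with the door. The door's free edge is 27 mm beyond the bar
- passive_hinge (a point): point on the passive door's hinge line, abreast of the middle of its handle (cabinet x = -30, y = -150, z = +105 mm)
- passive_handle (a point): middle of the passive door's bow handle: a like bar, 45 mm off the face, 107 mm from the hinge line along the face. The face ends 28 mm beyond the bar; there follows a strip 30 mm wide, 26 mm lower than the face, which carries the bolt and lies hidden under the active door's overlapping edge while that is shut
- bolt_knob (a point): centre of the top of the bolt's steel knob, an upright cylinder 14 mm thick that stands 21 mm out of the strip, on a round rod 6 mm thick (its top 15 mm below the knob's top) lying along the cabinet's x; its top is 5 mm below the doors' faces and its axis 18 mm from the step up to the passive door's face. Moves with the bolt
- stud0 (a point): foot of the +y headed stud, on the upper mounting rail (cabinet x = +63, y = +60, z = +16 mm): shank 6 mm thick and 6 mm high, head 14 mm wide and 4 mm thick; points up. Two steel rails 26 mm wide run across the cabinet's back, tops 16 mm up, at x = +6 and +63 mm; the plate rests on both
- stud1 (a point): foot of the -y headed stud, the same (cabinet x = +63, y = -60, z = +16 mm)
- driver: lamp driver to mount, loose, 0.3 to 0.52 kg: steel plate 100 (its x) x 160 (its y) x 4 mm, with a finned aluminium housing 40 (x) x 80 (y) x 46 mm on its middle, top 50 mm up. Origin: centre of the plate's underside. Two keyholes: round holes 20 mm wide at x = +8, y = +-60 mm, each with a slot 9 mm wide leading to +x. Mounted, its axes lie along the cabinet's
- slot0 (a point): where the stud's shank sits in the +y slot when fully home, on the plate's underside (driver x = +28, y = +60, z = 0 mm), 20 mm from the round hole's centre. The slot's end then touches nothing until 1.5 mm farther
- slot1 (a point): the same in the -y slot (driver x = +28, y = -60, z = 0 mm)
- spare_driver: bystander: another driver on a plate of the same size, without keyholes, its housing 100 mm long; origin at the centre of its underside. Leave it alone
- beacon_a: bystander: warning lamp, red lens on a 94 mm square foot under a yellow cap 92 mm wide, 110 mm high; origin at the centre of its underside
- beacon_b: bystander: another such lamp
- beacon_c: bystander: another such lamp
- tape_roll: bystander: roll of black tape lying flat, 90 mm wide, 24 mm high; origin at the centre of its underside
- screwdriver: bystander: screwdriver lying flat, 190 mm long, along its own x
- screw_bin: bystander: small open plastic bin, 90 x 130 x 50 mm; origin at the centre of its underside
There are look-alikes about, which are no part of the job. Leave any brown look-alike of the driver alone.

How it is judged:
On the way, in this order (a step that is already met when the one before it is completed fails the run):
1. the active door is fully open (over 1.6 rad) with the passive door still shut and its bolt thrown (value of joint active_door above 1.6 rad and value of joint passive_door below 0.1 rad and value of joint bolt below 0.012 m), for 0.1 s.
2. the flush bolt is drawn back (over 16 mm) while the active door stands open (value of joint bolt above 0.016 m and value of joint active_door above 1.6 rad), for 0.1 s.
3. the passive door is fully open too (over 1.6 rad) (value of joint each of passive_door, active_door above 1.6 rad), for 0.1 s.
4. the driver is locked on the studs: both shanks within 6 mm of their slots' home points, plate on the rails (horizontal distance between slot0 and stud0 below 0.006 m and horizontal distance between slot1 and stud1 below 0.006 m and z of slot0 in the frame of cabinet between 0.0135 and 0.0195 m and z of slot1 in the frame of cabinet between 0.0135 and 0.0195 m), for 0.2 s.
At the end, for the whole second after the job is handed in: Both doors stand open beyond 1.6 rad, the bolt is drawn more than 16 mm, and the driver lies at rest on the mounting rails with both studs in its slots, each shank within 6 mm of the slot's home point and the plate within 3 mm of the rails' height (all of step 3 and all of step 4 and value of joint bolt above 0.016 m and linear speed of driver below 0.02 m/s); the robot touches nothing.
It fails at once if the spare driver is pushed (over 25 mm) or knocked over (distance of spare_driver from where it was at the start of the episode above 0.025 m or angle between spare_driver's own z axis and vertical above 0.4 rad).
It fails at once if a warning lamp is pushed (over 25 mm) or knocked over (distance of any of beacon_a, beacon_b, beacon_c from where it was at the start of the episode above 0.025 m or angle between any of beacon_a, beacon_b, beacon_c's own z axis and vertical above 0.4 rad).
It fails at once if the tape roll, the screwdriver or the screw bin is pushed (over 25 mm) or knocked over (distance of any of tape_roll, screwdriver, screw_bin from where it was at the start of the episode above 0.025 m or angle between any of tape_roll, screw_bin's own z axis and vertical above 0.4 rad).
It also fails if it takes over 72 s, if anything falls off the work surface, if the arm or the gripper's body presses on something with over 40 N, if the wrist force passes 120 N, or if a joint passes its speed limit or range.

## Working session

There is one attempt and no reset: what is moved stays moved. The work goes in short steps, Python scripts to look and compute and a tool call to move; the robot and the scene stay as the last step left them, time stands still between calls to the robot, and variables do not carry over. Pictures are saved under pics/ and viewed, about 8 in all and at most 12, crops included, and the job is handed in when it is done.

Besides the shell and the picture viewer there is one more tool, called after "Emit:" as name(argument=value, ...), one argument or row to a line, values as JSON. carry_out: Moves the arm, as the interface text tells. Its arguments: {"type":"object","properties":{"commands":{"type":"array"}},"required":["commands"]}

```bash
mkdir -p pics; ls; python3 - <<'E'
from station import *
import cv2
print(observe())
for n in("scene","side","wrist"):
    p=camera_params(n); print(n,p); cv2.imwrite(f"pics/{n}0.png",read_camera(n))
E
```

```text
pics
{'time': 0.0, 'q': array([-2.90009626e-05,  2.41400391e-01,  3.73759663e-03,  1.33520298e+00,
        7.06234459e-06,  1.57080643e+00]), 'qvel': array([-5.40806985e-04,  2.59649715e-05,  1.55165085e-03,  1.37001112e-03,
       -1.39327119e-03,  9.07979984e-04]), 'joint_efforts': array([ 5.50268451e-04, -3.72315860e+01,  2.52406776e+01,  1.67737965e-02,
        2.29149265e-05,  1.14679995e-05]), 'eef_pos': array([ 4.99523266e-01, -1.28559602e-05,  3.03024192e-01]), 'tcp_rot': array([ 0.70712023,  0.70709258, -0.00072915, -0.00073416]), 'ft_force': array([ 0.0200058 ,  0.3937443 , -0.95718274]), 'torque': array([-0.00839692, -0.0221816 ,  0.01927951]), 'width': 1.0022116905402625}
scene {'fx': 382.75596471686265, 'fy': 382.75596471686265, 'cx': 319.88782952033955, 'cy': 200.76824113252337, 'rvec': array([ 1.98673306,  1.38067882, -0.56980229]), 'tvec': array([-0.16756979, -0.19887476,  1.62122925])}
side {'fx': 507.817282707982, 'fy': 507.817282707982, 'cx': 324.5557884728885, 'cy': 203.48202822636577, 'rvec': array([ 2.21574242, -0.62266271,  0.30237736]), 'tvec': array([-0.38062846,  0.25482616,  1.40537217])}
wrist {'fx': 279.14158734379293, 'fy': 279.14158734379293, 'cx': 315.48430852612154, 'cy': 199.67804600794912, 'rvec': array([-2.83019174e+00, -2.47634131e-04,  4.97359977e-03]), 'tvec': array([-0.49924693, -0.03903068,  0.38098562])}
```

```bash
cd pics; python3 - <<'E'
import cv2,numpy as np
a=[cv2.imread(f"{n}0.png") for n in("scene","side")]
cv2.imwrite("a.png",cv2.resize(a[0],(800,500),interpolation=cv2.INTER_CUBIC));cv2.imwrite("b.png",cv2.resize(a[1],(800,500),interpolation=cv2.INTER_CUBIC))
E
```

```text
(no output)
```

View pics/a.png

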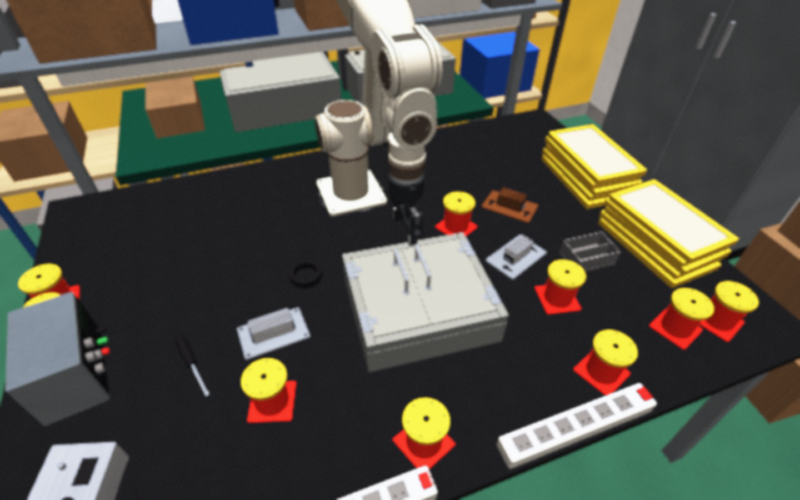

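View pics/b.png

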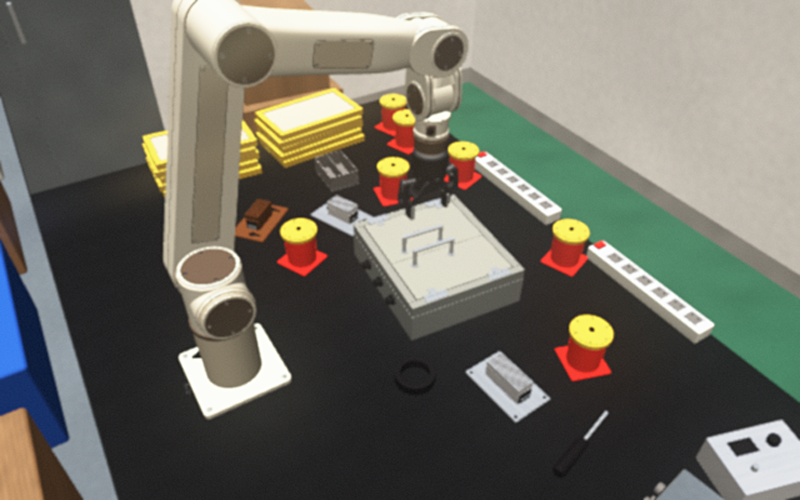

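View pics/wrist0.png

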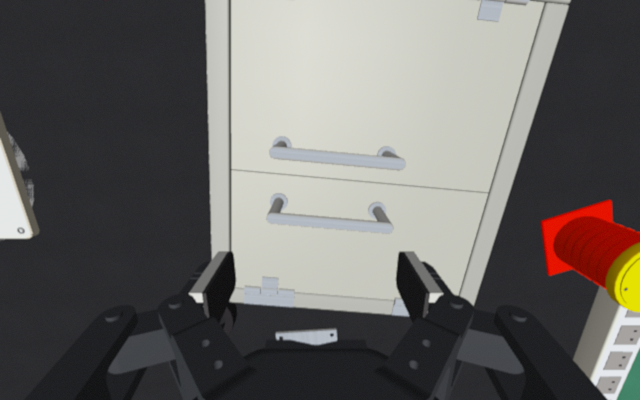

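```bash
cat > h.py <<'E'
import numpy as np, cv2
from station import *
def ray(p,uv):
    R=cv2.Rodrigues(p["rvec"])[0]; K=np.array([[p["fx"],0,p["cx"]],[0,p["fy"],p["cy"]],[0,0,1]])
    d=R.T@np.linalg.inv(K)@np.array([uv[0],uv[1],1.]); return -R.T@np.asarray(p["tvec"]),d
def cast(p,uv,z):
    o,d=ray(p,uv); return (o+d*(z-o[2])/d[2])[:2].round(4)
def proj(p,X):
    K=np.array([[p["fx"],0,p["cx"]],[0,p["fy"],p["cy"]],[0,0,1]])
    return cv2.projectPoints(np.array(X,float).reshape(-1,3),p["rvec"],p["tvec"],K,None)[0][:,0]
E
python3 - <<'E'
from h import *
W,S,D=[camera_params(n) for n in("wrist","scene","side")]
for n,uv in dict(actL=(274,153),actR=(400,164),pasL=(271,217),pasR=(388,229)).items(): print(n,cast(W,uv,.15))
for uv in((206,0),(215,300),(567,5),(470,312),(232,170),(488,192)): print("frame",uv,cast(W,uv,.105))
for uv in((342,250),(468,235),(505,318),(368,345)): print("scene corner",cast(S,np.array(uv)*.8,.105))
for uv in((354,236),(440,192),(523,268),(413,316)): print("side corner",cast(D,np.array(uv)*.8,.105))
for n,P in(("scene",S),("side",D)):
    im=cv2.imread(f"pics/{n}0.png"); hsv=cv2.cvtColor(im,cv2.COLOR_BGR2HSV)
    m=cv2.inRange(hsv,(24,150,120),(34,255,255))
    for c in cv2.findContours(m,cv2.RETR_EXTERNAL,cv2.CHAIN_APPROX_NONE)[0]:
        if cv2.contourArea(c)>150:
            x,y,w,h=cv2.boundingRect(c); print(n,"yellow",(x,y,w,h),cast(P,(x+w/2,y+h/2-1),.105))
for uv in((487,252),(517,235),(547,257),(520,277)): print("scene plateA",cast(S,np.array(uv)*.8,.004))
for uv in((311,213),(337,195),(380,220),(350,234)): print("side plateA",cast(D,np.array(uv)*.8,.004))
for uv in((237,330),(297,309),(311,330),(247,355)): print("scene plateB",cast(S,np.array(uv)*.8,.004))
print("brown",cast(S,np.array((511,205))*.8,.004),"bin",cast(S,np.array((590,252))*.8,.02),"tape",cast(S,np.array((305,275))*.8,.01))
im=cv2.imread("pics/scene0.png")[150:260,360:520]; im2=cv2.imread("pics/side0.png")[130:240,180:340]
cv2.imwrite("pics/c.png",np.hstack([cv2.resize(i,None,fx=2.5,fy=2.5*1,interpolation=cv2.INTER_CUBIC) for i in(im,im2)]))
E
```

```text
actL [0.4668 0.0467]
actR [0.568  0.0378]
pasL [ 0.4618 -0.008 ]
pasR [ 0.5628 -0.0191]
frame (206, 0) [0.4099 0.1652]
frame (215, 300) [ 0.3849 -0.1273]
frame (567, 5) [0.7065 0.1613]
frame (470, 312) [ 0.6783 -0.1432]
frame (232, 170) [0.4182 0.0235]
frame (488, 192) [0.6719 0.0013]
scene corner [ 0.3682 -0.125 ]
scene corner [0.4297 0.2164]
scene corner [0.7172 0.169 ]
scene corner [ 0.6783 -0.1529]
side corner [0.3922 0.1605]
side corner [0.686  0.2085]
side corner [ 0.6809 -0.1525]
side corner [ 0.3717 -0.1505]
scene yellow (321, 318, 39, 37) [ 0.8818 -0.1008]
scene yellow (192, 286, 38, 33) [ 0.6785 -0.3808]
scene yellow (474, 263, 37, 30) [0.8711 0.3605]
scene yellow (537, 230, 34, 25) [0.8309 0.6191]
scene yellow (572, 224, 35, 25) [0.8501 0.7403]
scene yellow (15, 211, 34, 24) [ 0.2062 -0.8552]
scene yellow (438, 207, 31, 23) [0.6419 0.3915]
scene yellow (481, 168, 64, 52) [0.6147 0.6506]
scene yellow (354, 153, 27, 17) [0.2841 0.2604]
scene yellow (437, 120, 154, 107) [0.528  0.7294]
scene yellow (437, 100, 80, 48) [0.2117 0.807 ]
side yellow (455, 251, 36, 27) [ 0.6799 -0.3821]
side yellow (442, 176, 29, 18) [ 0.8801 -0.1023]
side yellow (224, 174, 30, 20) [0.2853 0.2583]
side yellow (301, 125, 27, 16) [0.6446 0.3908]
side yellow (358, 113, 25, 14) [0.8731 0.3602]
side yellow (114, 105, 19, 45) [0.0616 0.7781]
side yellow (205, 102, 83, 24) [0.4889 0.6371]
side yellow (204, 92, 85, 23) [0.5229 0.7097]
scene plateA [0.4202 0.296 ]
scene plateA [0.3854 0.4183]
scene plateA [0.4993 0.4517]
scene plateA [0.5415 0.3356]
side plateA [0.3906 0.4284]
side plateA [0.4957 0.4698]
side plateA [0.5453 0.2978]
side plateA [0.442  0.2854]
scene plateB [ 0.4538 -0.4301]
scene plateB [ 0.4392 -0.2747]
scene plateB [ 0.518  -0.2557]
scene plateB [ 0.5373 -0.4168]
brown [0.2505 0.4756] bin [0.5374 0.5694] tape [ 0.3327 -0.2289]
```

View pics/c.png

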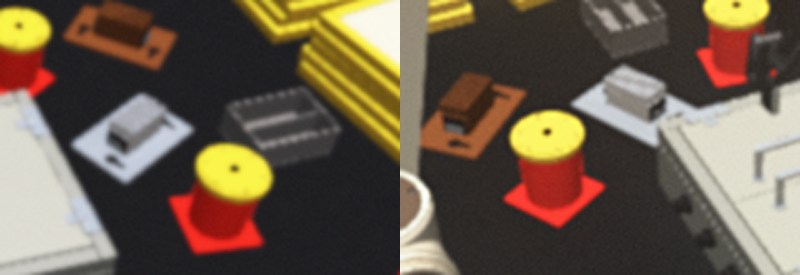

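Emit:
carry_out(
  commands=[
    [4.5,[0,0,0.6],-10.6],
    [4.5,[0,0,0.6],-10.6],
    [4.5,[0,0,0.6],-10.6],
    [4.5,[0,0,0.6],-10.6],
    [4.5,[0,0,0.6],-10.6],
    [4.5,[0,0,0.6],-10.6],
    [4.5,[0,0,0.6],-10.6],
    [4.5,[0,0,0.6],-10.6],
    [4.5,[-1.4,4.4,0],0],
    [4.5,[0,0,0],0],
  ],
)

```text
time: 1.4
eef_pos: [0.5186, 0.0444, 0.2554]
tcp_rot: [0.044, 0.999, 0.0, -0.0]
ft_force: [0.1, -0.2, 0.4]
width: 0.528
```

```bash
python3 - <<'E'
from h import *
from scipy.spatial.transform import Rotation as R
o=observe();print(o["eef_pos"],R.from_quat(o["tcp_rot"]).as_matrix().round(3),o["q"],o["width"]*8.5)
p=camera_params("wrist");im=read_camera("wrist");cv2.imwrite("pics/w1.png",im)
ex=np.array([.9959,-.0906]);ey=np.array([.0906,.9959]);c=np.array([.5461,.0267])
def C(x,y,z): return [*(c+x*ex+y*ey),z]
print(proj(p,[C(-.08,.013,.15),C(.02,.013,.15),C(-.08,-.043,.15),C(.02,-.043,.15)]))
E
```

```text
[0.5185661  0.04437078 0.25539323] [[-0.996  0.088 -0.   ]
 [ 0.088  0.996  0.   ]
 [ 0.     0.    -1.   ]] [ 8.51302029e-02  3.06707763e-01 -3.41022926e-02  1.23010478e+00
  5.10017869e-04  1.72795397e-01] 4.490993429111507
[[310.87951585 155.17110275]
 [311.19992101 291.12163076]
 [221.52840944 154.94075543]
 [235.11187033 290.97783901]]
```

View pics/w1.png

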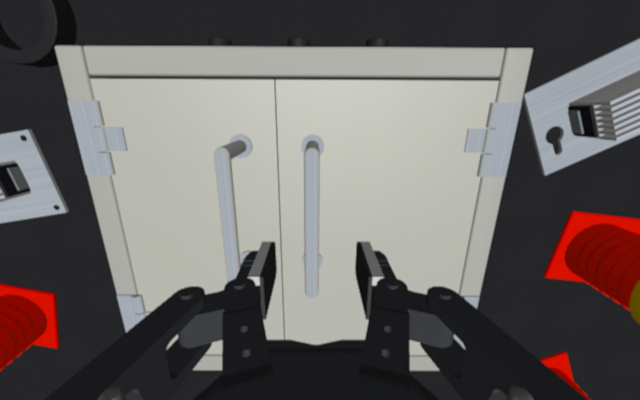

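Emit:
carry_out(
  commands=[
    [4.5,[0,-0.2,2.5],0],
    [4.5,[0,0,2.4],0],
    [0,[0,0,0],0],
    [0,[0,0,0],0],
    [0,[0,0,0],0],
    [0,[0,0,0],0],
  ],
)

```text
time: 2.2
eef_pos: [0.5178, 0.0415, 0.2076]
tcp_rot: [0.045, 0.999, 0.001, 0.0]
ft_force: [-1.0, 4.5, -1.5]
width: 0.093
```

```bash
python3 - <<'E'
import numpy as np
for n,a,s in(("act",.137,1),("pas",.107,-1)):
    r=np.hypot(a,.045);p0=np.arctan2(.045,a);N=20
    # ease in
    th=np.radians(97.5)*np.arange(N+1)/N
    P=np.c_[-r*np.cos(p0+th)*s,-r*np.sin(p0+th)]*100
    P=(P-P[0]).round(2);d=np.diff(P,axis=0).round(2)
    print(n,[[0,[0,float(y),float(z)],0] for y,z in d])
E
```

```text
act [[0, [0, 0.43, -1.15], 0], [0, [0, 0.53, -1.11], 0], [0, [0, 0.62, -1.05], 0], [0, [0, 0.71, -1.01], 0], [0, [0, 0.79, -0.93], 0], [0, [0, 0.87, -0.87], 0], [0, [0, 0.93, -0.79], 0], [0, [0, 1.01, -0.71], 0], [0, [0, 1.05, -0.62], 0], [0, [0, 1.11, -0.53], 0], [0, [0, 1.15, -0.43], 0], [0, [0, 1.18, -0.33], 0], [0, [0, 1.2, -0.23], 0], [0, [0, 1.22, -0.13], 0], [0, [0, 1.23, -0.03], 0], [0, [0, 1.22, 0.08], 0], [0, [0, 1.22, 0.19], 0], [0, [0, 1.19, 0.28], 0], [0, [0, 1.16, 0.39], 0], [0, [0, 1.13, 0.48], 0]]
pas [[0, [0, -0.42, -0.89], 0], [0, [0, -0.5, -0.86], 0], [0, [0, -0.56, -0.81], 0], [0, [0, -0.64, -0.75], 0], [0, [0, -0.69, -0.7], 0], [0, [0, -0.75, -0.64], 0], [0, [0, -0.81, -0.58], 0], [0, [0, -0.85, -0.5], 0], [0, [0, -0.89, -0.43], 0], [0, [0, -0.92, -0.35], 0], [0, [0, -0.95, -0.27], 0], [0, [0, -0.97, -0.19], 0], [0, [0, -0.98, -0.11], 0], [0, [0, -0.98, -0.03], 0], [0, [0, -0.99, 0.06], 0], [0, [0, -0.98, 0.15], 0], [0, [0, -0.96, 0.22], 0], [0, [0, -0.94, 0.31], 0], [0, [0, -0.91, 0.39], 0], [0, [0, -0.87, 0.46], 0]]
```

Width 0.093 ≈ 8 mm: the bar is gripped. Swing the first half.

Emit:
carry_out(
  commands=[
    [0,[0,0.4,-1.2],0],
    [0,[0,0.5,-1.1],0],
    [0,[0,0.6,-1.1],0],
    [0,[0,0.7,-1.0],0],
    [0,[0,0.8,-0.9],0],
    [0,[0,0.9,-0.9],0],
    [0,[0,0.9,-0.8],0],
    [0,[0,1.0,-0.7],0],
    [0,[0,1.1,-0.6],0],
    [0,[0,1.1,-0.5],0],
  ],
)

```text
time: 3.45
eef_pos: [0.5248, 0.1188, 0.2972]
tcp_rot: [0.046, 0.999, -0.002, 0.001]
ft_force: [-4.3, -10.0, 11.0]
width: 0.085
```

Emit:
carry_out(
  commands=[
    [0,[0,1.1,-0.4],0],
    [0,[0,1.2,-0.3],0],
    [0,[0,1.2,-0.3],0],
    [0,[0,1.2,-0.1],0],
    [0,[0,1.2,0],0],
    [0,[0,1.2,0.1],0],
    [0,[0,1.2,0.2],0],
    [0,[0,1.2,0.3],0],
    [0,[0,1.2,0.4],0],
    [0,[0,1.1,0.5],0],
  ],
)

```text
time: 4.7
eef_pos: [0.5358, 0.2394, 0.2949]
tcp_rot: [0.045, 0.999, 0.002, 0.002]
ft_force: [-2.6, -0.7, 2.1]
width: 0.088
```

Emit:
carry_out(
  commands=[
    [3,[0,0,0],0],
    [3,[0,0.2,0],0],
    [3,[0,0.3,-2],0],
    [3,[0,0,-3],0],
    [3,[0,0,-4],0],
    [0,[-2,-4,0],0],
    [0,[-3,-5.2,0],0],
    [0,[-3,-5.2,0],0],
    [0,[-3,-5.0,2],0],
    [0,[-2,-3,3],0],
  ],
)

```text
time: 5.95
eef_pos: [0.6466, 0.0046, 0.3318]
tcp_rot: [0.047, 0.999, 0.0, 0.002]
ft_force: [0.1, 0.4, 0.1]
width: -0.002
```

```bash
python3 - <<'E'
from h import *
o=observe();print(o["eef_pos"],o["width"]*8.5)
p=camera_params("wrist");im=read_camera("wrist");cv2.imwrite("pics/w2.png",im)
E
```

```text
[0.64661977 0.00464152 0.33181368] -0.018869910320793243
```

View pics/w2.png

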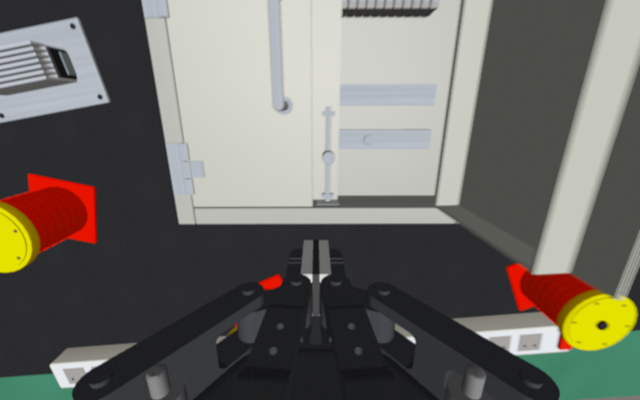

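```bash
python3 - <<'E'
from h import *
p=camera_params("wrist")
ex=np.array([.9959,-.0906]);ey=np.array([.0906,.9959]);c=np.array([.5461,.0267])
def cab(q): d=q-c; return (d@ex).round(4),(d@ey).round(4)
for n,uv,z in(("knob",(328,156),.1),("stud0",(368,140),.026),("topframe L",(178,223),.105),("topframe in",(194,207),.105),("rod end",(328,200),.085),("pas handle end",(281,105),.15)):
    q=cast(p,uv,z);print(n,q,cab(q))
print("tcp",cab(observe()["eef_pos"][:2]))
im=cv2.imread("pics/w2.png");g=cv2.resize(im[90:220,270:450],None,fx=4,fy=4,interpolation=cv2.INTER_CUBIC);cv2.imwrite("pics/w2c.png",g)
E
```

```text
knob [0.6154 0.0176] (np.float64(0.0698), np.float64(-0.0028))
stud0 [0.6113 0.0731] (np.float64(0.0607), np.float64(0.0521))
topframe L [ 0.6732 -0.1565] (np.float64(0.1432), np.float64(-0.1709))
topframe in [ 0.6562 -0.1343] (np.float64(0.1242), np.float64(-0.1504))
rod end [0.6689 0.0137] (np.float64(0.1235), np.float64(-0.0018))
pas handle end [ 0.5615 -0.0192] (np.float64(0.0195), np.float64(-0.0443))
tcp (np.float64(0.1024), np.float64(-0.0165))
```

View pics/w2c.png

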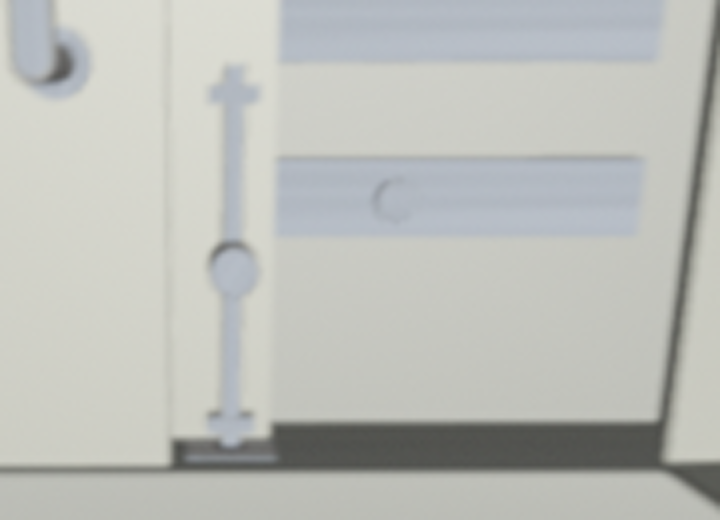

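Emit:
carry_out(
  commands=[
    [0,[0.4,2.0,2],0],
    [0,[0,0,5],0],
    [0,[0,0,5],0],
    [0,[0,0,3.5],0],
    [0,[0,0,0],0],
    [0,[0,0,0],0],
  ],
)

```text
time: 6.75
eef_pos: [0.6441, 0.0282, 0.1778]
tcp_rot: [0.045, 0.999, 0.0, 0.001]
ft_force: [-0.3, -0.5, 0.3]
width: 0.002
```

```bash
python3 - <<'E'
from h import *
o=observe();p=camera_params("wrist");im=read_camera("wrist")
ex=np.array([.9959,-.0906]);ey=np.array([.0906,.9959]);c=np.array([.5461,.0267])
d=o["eef_pos"][:2]-c
print(o["eef_pos"],(d@ex,d@ey),o["ft_force"])
cv2.imwrite("pics/w3.png",im)
E
```

```text
[0.64413095 0.02815209 0.17779902] (np.float64(0.09749746720699912), np.float64(0.010327738624704853)) [-0.32419573 -0.46314403  0.25814392]
```

View pics/w3.png

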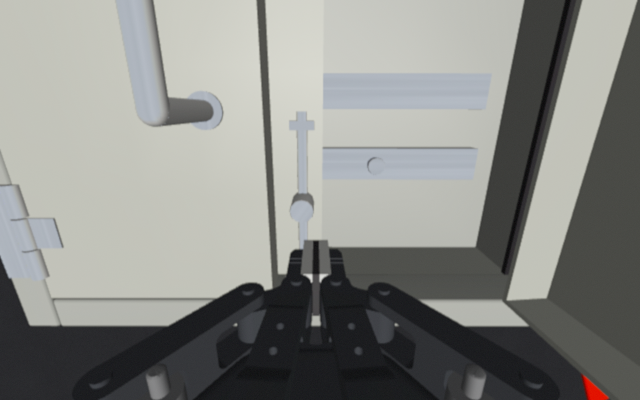

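```bash
python3 - <<'E'
from h import *
p=camera_params("wrist")
ex=np.array([.9959,-.0906]);ey=np.array([.0906,.9959]);c=np.array([.5461,.0267])
def cab(q): d=q-c; return (d@ex).round(4),(d@ey).round(4)
for n,uv,z in(("knob",(302,208),.1),("stud0",(375,164),.026),("frameout",(30,325),.105),("frameout",(530,325),.105),("frame in",(150,298),.105),("step",(272,250),.105),("pas handle end",(155,122),.15)):
    print(n,cab(cast(p,uv,z)))
E
```

```text
knob (np.float64(0.0729), np.float64(0.0037))
stud0 (np.float64(0.0619), np.float64(0.0592))
frameout (np.float64(0.1492), np.float64(-0.1686))
frameout (np.float64(0.1495), np.float64(0.1467))
frame in (np.float64(0.129), np.float64(-0.0893))
step (np.float64(0.0965), np.float64(-0.0136))
pas handle end (np.float64(0.024), np.float64(-0.043))
```

Emit:
carry_out(
  commands=[
    [0,[0,-0.5,0.7],0],
    [0,[0,0,0.8],0],
    [0,[0,0,0],0],
    [0,[0.5,0,0],0],
    [0,[0.5,0,0],0],
    [0,[0.5,0,0],0],
    [0,[0.5,0,0],0],
    [0,[0.4,0,0],0],
    [0,[0,0,0],0],
  ],
)

```text
time: 7.92
eef_pos: [0.6193, 0.0254, 0.1614]
tcp_rot: [0.045, 0.999, 0.0, 0.001]
ft_force: [4.7, -0.1, -1.9]
width: 0.001
```

Emit:
carry_out(
  commands=[
    [0,[0.2,0,0],0],
    [0,[0,0,0],0],
    [0,[0.2,0,0],0],
    [0,[0,0,0],0],
  ],
)

```text
time: 8.43
eef_pos: [0.6185, 0.0255, 0.1624]
tcp_rot: [0.045, 0.999, 0.0, 0.005]
ft_force: [12.0, -1.4, -3.7]
width: 0.004
```

Emit:
carry_out(
  commands=[
    [0,[-0.6,0,0],0],
    [0,[0,0,-3],0],
    [0,[0,0,-3],0],
    [4.5,[0,0,-3],0],
    [4.5,[3.5,-1.6,0],0],
    [4.5,[3.5,-1.6,0],0],
    [4.5,[3.5,-1.6,0],0],
    [4.5,[0,0,0],0],
    [4.5,[0,0,0],0],
  ],
)

```text
time: 9.55
eef_pos: [0.5119, -0.013, 0.2512]
tcp_rot: [0.045, 0.999, 0.0, 0.0]
ft_force: [0.6, -0.5, -0.7]
width: 0.523
```

```bash
python3 - <<'E'
from h import *
o=observe();p=camera_params("wrist");im=read_camera("wrist")
ex=np.array([.9959,-.0906]);ey=np.array([.0906,.9959]);c=np.array([.5461,.0267])
def C(x,y,z): return [*(c+x*ex+y*ey),z]
d=o["eef_pos"][:2]-c
print(o["eef_pos"],(d@ex,d@ey),o["ft_force"])
print(proj(p,[C(-.08,-.043,.15),C(.02,-.043,.15),C(.051,.003,.1)]))
cv2.imwrite("pics/w4.png",im)
E
```

```text
[ 0.51186691 -0.01301416  0.25121081] (np.float64(-0.030494627754529876), np.float64(-0.04265284846399262)) [ 0.57923901 -0.50998662 -0.68301647]
[[313.43581588 158.55517307]
 [313.81334992 296.35475055]
 [363.73284987 290.38820354]]
```

View pics/w4.png

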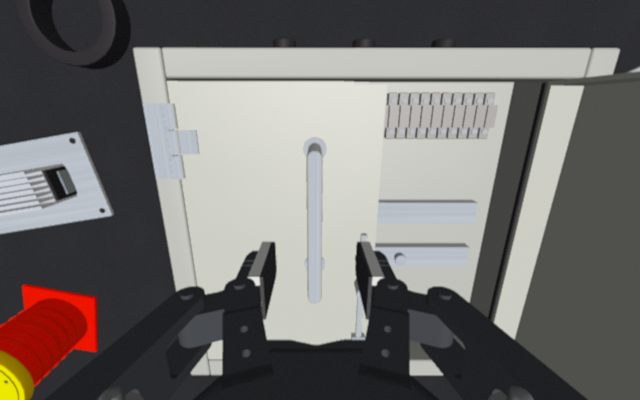

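Emit:
carry_out(
  commands=[
    [4.5,[0,0,2.2],0],
    [4.5,[0,0,2.2],0],
    [0,[0,0,0],0],
    [0,[0,0,0],0],
    [0,[0,0,0],0],
    [0,[0,0,0],0],
    [0,[0,0,0],0],
  ],
)

```text
time: 10.48
eef_pos: [0.5124, -0.0139, 0.2074]
tcp_rot: [0.046, 0.999, -0.001, 0.001]
ft_force: [0.7, -4.8, -2.1]
width: 0.09
```

Emit:
carry_out(
  commands=[
    [0,[0,-0.4,-0.9],0],
    [0,[0,-0.5,-0.9],0],
    [0,[0,-0.6,-0.8],0],
    [0,[0,-0.6,-0.7],0],
    [0,[0,-0.7,-0.7],0],
    [0,[0,-0.8,-0.6],0],
    [0,[0,-0.8,-0.6],0],
    [0,[0,-0.8,-0.5],0],
    [0,[0,-0.9,-0.5],0],
    [0,[0,-0.9,-0.3],0],
  ],
)

```text
time: 11.72
eef_pos: [0.5062, -0.0796, 0.2741]
tcp_rot: [0.044, 0.999, 0.005, 0.002]
ft_force: [0.8, 9.6, 6.5]
width: 0.089
```

Emit:
carry_out(
  commands=[
    [0,[0,-1.0,-0.3],0],
    [0,[0,-1.0,-0.2],0],
    [0,[0,-1.0,-0.1],0],
    [0,[0,-1.0,0],0],
    [0,[0,-1.0,0],0],
    [0,[0,-1.0,0.2],0],
    [0,[0,-1.0,0.2],0],
    [0,[0,-0.9,0.3],0],
    [0,[0,-0.9,0.4],0],
    [0,[0,-0.9,0.4],0],
  ],
)

```text
time: 12.98
eef_pos: [0.4969, -0.1793, 0.2647]
tcp_rot: [0.045, 0.999, 0.0, 0.001]
ft_force: [0.1, 1.9, 1.0]
width: 0.084
```

Emit:
carry_out(
  commands=[
    [3,[0,0,0],0],
    [3,[0,-0.2,0],0],
    [3,[0,-0.2,-2],0],
    [3,[0,0,-3],0],
    [3,[0,0,-4],0],
    [3,[0,0,-4],0],
    [3,[-0.3,5.8,0],0],
    [3,[-0.6,5.8,0],0],
    [3,[-0.6,5.8,0],0],
    [3,[-0.6,5.8,0],0],
  ],
)

```text
time: 14.22
eef_pos: [0.5382, 0.0477, 0.393]
tcp_rot: [0.045, 0.999, -0.0, -0.0]
ft_force: [1.1, -0.7, -0.2]
width: 0.353
```

Emit:
carry_out(
  commands=[
    [3,[-0.6,5.8,0],0],
    [3,[-0.6,5.8,0],0],
    [3,[-0.6,5.8,0],0],
    [3,[-0.6,5.8,0],0],
    [3,[0,5,0],0],
    [8,[0,0,0],0],
    [8,[0,0,0],0],
  ],
)

```text
time: 15.1
eef_pos: [0.5875, 0.3245, 0.3923]
tcp_rot: [0.045, 0.999, -0.001, -0.001]
ft_force: [0.4, 0.3, 0.8]
width: 0.761
```

```bash
python3 - <<'E'
from h import *
import pickle
o=observe();p=camera_params("wrist");im=read_camera("wrist")
pickle.dump((o,p),open("w5.pkl","wb"))
print(o["eef_pos"],o["ft_force"],o["q"])
cv2.imwrite("pics/w5.png",im); cv2.imwrite("pics/s5.png",read_camera("scene"))
E
```

```text
[0.5875113  0.3244673  0.39226452] [0.38107785 0.27975322 0.82574068] [ 5.04741738e-01  6.26854090e-01  8.23588686e-01  1.76903893e+00
 -4.48270843e-04  5.94677823e-01]
```

View pics/w5.png

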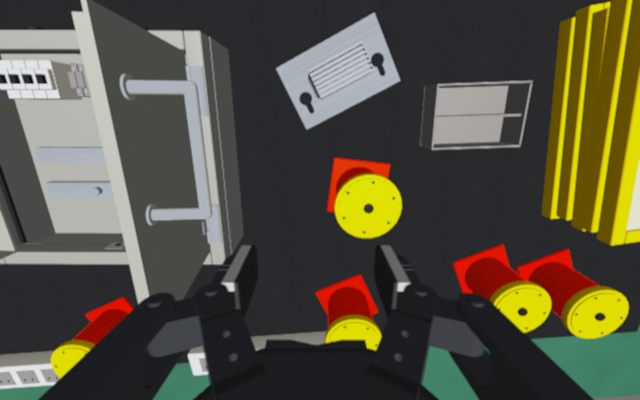

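```bash
python3 - <<'E'
from h import *
import pickle
o,p=pickle.load(open("w5.pkl","rb"));im=cv2.imread("pics/w5.png")
g=cv2.cvtColor(im,cv2.COLOR_BGR2GRAY)[0:145,255:415]
m=(g>95).astype(np.uint8)*255; m=cv2.morphologyEx(m,cv2.MORPH_OPEN,np.ones((3,3)))
cs,h=cv2.findContours(m,cv2.RETR_EXTERNAL,cv2.CHAIN_APPROX_NONE)
c=max(cs,key=cv2.contourArea)[:,0]+np.array([255,0])
P=np.array([cast(p,u,.004) for u in c])*1000
r=cv2.minAreaRect(P.astype(np.float32));print("rect",r);print(cv2.boxPoints(r))
# dark blobs inside
fill=np.zeros_like(g);cv2.drawContours(fill,[c-np.array([255,0])],-1,255,-1)
d=((g<60)&(cv2.erode(fill,np.ones((5,5)))>0)).astype(np.uint8)
n,l,s,ce=cv2.connectedComponentsWithStats(d)
for i in range(1,n):
    if s[i,4]>15:
        ys,xs=np.where(l==i);Q=np.array([cast(p,(x+255,y),.004) for x,y in zip(xs,ys)])*1000
        print(s[i],"mean",Q.mean(0),"rect",cv2.minAreaRect(Q.astype(np.float32)))
E
```

```text
rect ((461.0799560546875, 370.62762451171875), (101.88550567626953, 161.82620239257812), 21.63319206237793)
[[383.89578 427.06076]
 [443.55515 276.6331 ]
 [538.26416 314.1945 ]
 [478.60477 464.62216]]
[117  54  12  21 140] mean [450.11357143 430.63      ] rect ((453.1683654785156, 429.7523193359375), (28.89622688293457, 15.13530445098877), 3.8568429946899414)
[ 46  93  12  19 124] mean [494.00080645 319.32741935] rect ((496.8528747558594, 318.5374755859375), (27.890167236328125, 14.870455741882324), 3.85353684425354)
```

Emit:
carry_out(
  commands=[
    [7,[0,0,2],10.5],
    [7,[0,0,2],10.5],
    [7,[0,0,2],10.5],
    [7,[0,0,2],10.5],
    [7,[0,0,2],10.5],
    [7,[0,0,2],10.7],
    [7,[3,-3.4,0],0],
    [7,[3,-3.4,0],0],
    [7,[2.9,-3.2,0],0],
    [7,[0,0,0],0],
  ],
)

```text
time: 16.45
eef_pos: [0.4599, 0.3698, 0.2744]
tcp_rot: [0.561, 0.828, 0.0, -0.0]
ft_force: [0.5, -0.2, 1.1]
width: 0.82
```

```bash
python3 - <<'E'
from h import *
from scipy.spatial.transform import Rotation as R
o=observe();M=R.from_quat(o["tcp_rot"]).as_matrix();print(o["eef_pos"],M.round(4),np.degrees(np.arctan2(M[1,1],M[0,1])),o["q"].round(2))
d=np.array([.4611,.3706])-o["eef_pos"][:2];print("tool shift",d@M[:2,:2])
p=camera_params("wrist");im=read_camera("wrist")
g=cv2.cvtColor(im,cv2.COLOR_BGR2GRAY);m=(g>95).astype(np.uint8);cs,_=cv2.findContours(m,cv2.RETR_EXTERNAL,cv2.CHAIN_APPROX_NONE)
print(proj(p,[[*(np.array([.4611,.3706])+M[:2,:2]@np.array([b,a])),z] for a,b,z in((.05,.08,.004),(-.05,.08,.004),(-.02,.04,.05),(.02,.04,.05))]))
cv2.imwrite("pics/w6.png",im)
E
```

```text
[0.45991155 0.36975993 0.27442006] [[-3.696e-01  9.292e-01  4.000e-04]
 [ 9.292e-01  3.696e-01  7.000e-04]
 [ 5.000e-04  7.000e-04 -1.000e+00]] 21.688255395666598 [0.68 0.43 0.2  1.34 0.   1.87]
tool shift [0.0003414  0.00141477]
[[359.16055144 108.93212955]
 [272.89383081 108.96107599]
 [296.94222311 148.97819982]
 [335.1817306  148.96961943]]
```

View pics/w6.png

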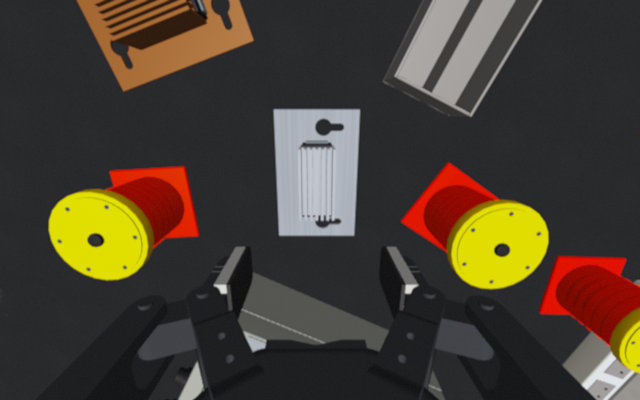

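Emit:
carry_out(
  commands=[
    [7,[0,0.1,4.6],0],
    [7,[0,0,4.6],0],
    [7,[0,0,4.6],0],
    [7,[0,0,3.6],0],
    [7,[0,0,1.2],0],
    [0,[0,0,0],0],
    [0,[0,0,0],0],
    [0,[0,0,0],0],
    [0,[0,0,0],0],
  ],
)

```text
time: 17.62
eef_pos: [0.4639, 0.3711, 0.0887]
tcp_rot: [0.562, 0.827, 0.001, 0.001]
ft_force: [0.3, -3.0, 6.7]
width: 0.46
```

Emit:
carry_out(
  commands=[
    [0,[0,0,-1],0],
    [0,[0,0,-3],0],
    [0,[0,0,-5],0],
    [0,[0,0,-5.5],0],
    [0,[0,0,-5.5],0],
    [0,[0,0,-5.5],0],
    [0,[0,0,-4],0],
    [0,[0,0,-1.5],0],
    [0,[0,0,0],0],
  ],
)

```text
time: 18.75
eef_pos: [0.463, 0.371, 0.3982]
tcp_rot: [0.562, 0.827, 0.001, 0.0]
ft_force: [0.3, 0.5, -4.4]
width: 0.459
```

```bash
python3 - <<'E'
from h import *
from scipy.spatial.transform import Rotation as R
o=observe();M=R.from_quat(o["tcp_rot"]).as_matrix();h=np.degrees(np.arctan2(M[1,1],M[0,1]));print(o["eef_pos"],h,o["ft_force"],o["width"]*8.5,M.round(4))
ex=np.array([.9959,-.0906]);c=np.array([.5461,.0267])
t=c+.055*ex; d=t-o["eef_pos"][:2];print("target",t,"tool shift now-axes",d@M[:2,:2],"turn",h+5.2)
E
```

```text
[0.46303953 0.37103146 0.39822329] 21.619410112499125 [ 0.34810537  0.54935946 -4.35614654] 3.9032022914616777 [[-0.3684  0.9296  0.002 ]
 [ 0.9297  0.3684  0.0018]
 [ 0.001   0.0026 -1.    ]]
target [0.6008745 0.021717 ] tool shift now-axes [-0.37552446 -0.00056273] turn 26.819410112499124
```

Emit:
carry_out(
  commands=[
    [0,[-2.5,0,0],0],
    [0,[-5,0,0],0],
    [0,[-5,0,0],0],
    [0,[-5,0,0],0],
    [0,[-5,0,0],0],
    [0,[-5,0,0],0],
    [0,[-5,0,0],0],
    [0,[-3.5,0,0],0],
    [0,[-1.5,0,0],0],
    [0,[0,0,0],9],
  ],
)

```text
time: 20.0
eef_pos: [0.601, 0.0211, 0.3951]
tcp_rot: [0.628, 0.779, -0.001, -0.001]
ft_force: [-0.3, 0.3, -4.0]
width: 0.457
```

Emit:
carry_out(
  commands=[
    [0,[0,0,0],9],
    [0,[0,0,2],8.8],
    [0,[0,0,4],0],
    [0,[0,0,5],0],
    [0,[0,0,4],0],
    [0,[0,0,0],0],
    [0,[0,0,0],0],
  ],
)

```text
time: 20.88
eef_pos: [0.6016, 0.0226, 0.2482]
tcp_rot: [0.738, 0.675, 0.001, 0.0]
ft_force: [0.2, 0.1, -3.4]
width: 0.459
```

```bash
cat > st.py <<'E'
from h import *
from scipy.spatial.transform import Rotation as R
import sys
o=observe();M=R.from_quat(o["tcp_rot"]).as_matrix();h=np.degrees(np.arctan2(M[1,1],M[0,1]))
ex=np.array([.9959,-.0906]);ey=np.array([.0906,.9959]);c=np.array([.5461,.0267])
d=o["eef_pos"][:2]-c
print("cab",(d@ex*1000).round(1),(d@ey*1000).round(1),"z",o["eef_pos"][2].round(4),"head",h.round(2),"F",o["ft_force"].round(1),"w",o["width"]*8.5,"t",o["time"])
print("tool z",M[:,2].round(4))
p=camera_params("wrist");im=read_camera("wrist");cv2.imwrite(f"pics/{sys.argv[1]}.png",im)
def C(x,y,z): return [*(c+x*ex+y*ey),z]
print("studs exp px",proj(p,[C(.063,.06,.026),C(.063,-.06,.026)]))
E
python3 st.py w7
```

```text
cab 55.6 0.9 z 0.2482 head -5.16 F [ 0.2  0.1 -3.4] w 3.898469554148791 t 20.875
tool z [ 1.6e-03  3.0e-04 -1.0e+00]
studs exp px [[322.14052129 130.91953447]
 [321.34064557 238.14093498]]
```

```bash
python3 - <<'E'
from h import *
from scipy.spatial.transform import Rotation as R
o=observe();M=R.from_quat(o["tcp_rot"]).as_matrix();T=o["eef_pos"];p=camera_params("wrist")
def tp(x,y,z): return T+M@np.array([y,x,.0887-z])   # driver coords -> world (tool y=drv x, tool x=drv y)
print(proj(p,[tp(.05,.08,.004),tp(-.05,.08,.004),tp(.05,-.08,.004),tp(-.05,-.08,.004),tp(.02,.04,.05),tp(-.02,.04,.05),tp(.008,.06,.004)]).round(1))
im=cv2.imread("pics/w7.png").astype(int);d=im[...,0]-im[...,2]
for v in(40,60,80,100,120,140): print(v,[int(x) for x in d[v,240:400:5]])
cv2.imwrite("pics/w7c.png",cv2.resize(im[0:300,150:480].astype(np.uint8),None,fx=2,fy=2,interpolation=cv2.INTER_CUBIC))
E
```

```text
[[409.5 108.7]
 [219.5 108.8]
 [386.1 348.5]
 [243.6 348.4]
 [362.4 210.1]
 [265.7 210.1]
 [329.1 147.1]]
40 [-8, -8, -8, -9, -9, -8, -8, -9, -8, -9, -8, -8, -8, -8, -8, -8, -8, -8, -8, -8, -8, -8, -8, -8, -8, -8, -8, -8, -8, -8, -8, -9]
60 [-6, -7, -5, 16, 16, 15, 15, 15, -7, -6, -7, -6, -6, -5, 12, 15, 15, 14, 15, 12, -6, -6, -5, -6, -6, -5, -6, -6, -6, -6, -6, -6]
80 [-6, -6, -6, 16, 16, 16, 15, 14, -7, -6, -6, -6, -5, -6, 11, 15, 15, 15, 15, 9, -6, -6, -5, -6, -6, -6, -5, -6, -5, -5, -6, -7]
100 [-6, -6, -5, 16, 15, 15, 16, 15, -3, -6, -6, -6, -6, -6, 10, 15, 15, 15, 15, 2, -6, -5, -6, -7, -6, -6, -5, -6, -6, -6, -5, -6]
120 [16, 15, 15, 16, 14, 16, 15, 15, 15, 15, 16, 15, 16, 15, 16, 16, 15, 16, 15, 15, 16, 15, 15, 14, 15, 15, 15, 15, 14, 15, 15, 15]
140 [15, 16, 15, 15, 15, 15, 15, 16, 15, 15, 15, 15, 15, 15, 15, 15, 15, 15, 16, -4, -7, -6, -6, -6, -6, -5, -6, 15, 15, 16, 15, 15]
```

View pics/w7c.png

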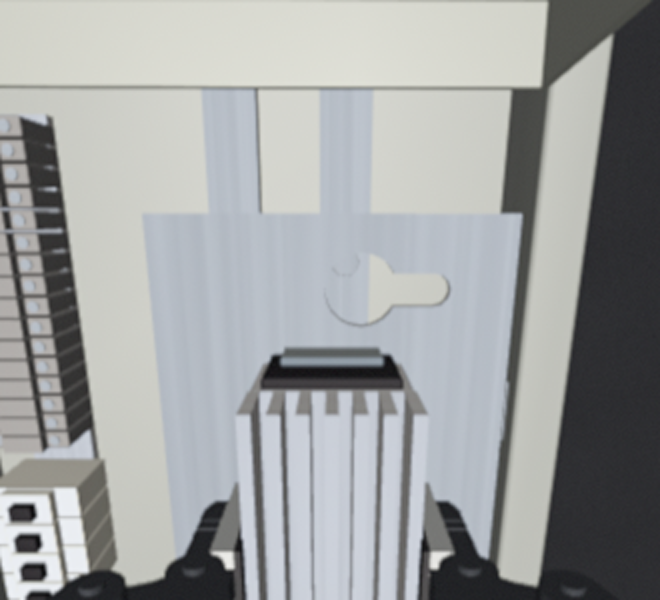

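Emit:
carry_out(
  commands=[
    [0,[-0.2,-0.2,0],0],
    [0,[0,0,3],0],
    [0,[0,0,4],0],
    [0,[0,0,4],0],
    [0,[0,0,1.8],0],
    [0,[0,0,0],0],
    [0,[0,0,0],0],
    [0,[0,0,0],0],
  ],
)

```text
time: 21.92
eef_pos: [0.6001, 0.0202, 0.1209]
tcp_rot: [0.738, 0.674, 0.001, 0.001]
ft_force: [-0.3, 0.7, -4.4]
width: 0.461
```

```bash
python3 st.py w8; python3 - <<'E'
from h import *
im=cv2.imread("pics/w8.png").astype(int)
# hole: non-bluish pixels within plate region near keyhole
d=(im[...,0]-im[...,2]);m=((d<5)).astype(np.uint8)[100:200,260:420]
n,l,s,ce=cv2.connectedComponentsWithStats(m,connectivity=4)
for i in range(1,n):
    if s[i,4]>30: print(s[i]+np.array([260,100,0,0,0]),ce[i]+[260,100])
E
```

```text
cab 54.4 -1.6 z 0.1209 head -5.2 F [-0.3  0.7 -4.4] w 3.9200892263838476 t 21.925
tool z [ 3.8e-03  1.0e-04 -1.0e+00]
studs exp px [[328.81707732 142.20235476]
 [326.43250427 313.01338596]]
[260 100  47   7 329] [283. 103.]
[ 351  100   69  100 1746] [404.85337915 142.97479954]
[349 137  26  16 374] [360.80481283 144.53208556]
[293 175  46   3 132] [315.81060606 175.96969697]
[ 272  178   88   22 1096] [315.60310219 190.30748175]
```

```bash
python3 - <<'E'
from h import *
p=camera_params("wrist")
ex=np.array([.9959,-.0906]);ey=np.array([.0906,.9959]);c=np.array([.5461,.0267])
for n,uv in(("slot end",(374.8,144.8)),("hole-rail edge",(349,145))):
    q=cast(p,uv,.0362)-c;print(n,(q@ex*1000).round(1),(q@ey*1000).round(1))
im=cv2.imread("pics/w8.png");print(im[125:165:2,305:352:3].mean(2).astype(int))
E
```

```text
slot end 87.4 59.7
hole-rail edge 73.2 59.6
[[193 195 193 192 192 193 191 191 191 189 189 187 190 191 189 189]
 [193 195 194 191 192 193 192 194 192 190 192 189 190 190 189 190]
 [193 195 194 191 192 192 193 190 179 187 194 195 192 191 190 190]
 [193 195 194 191 191 191 176 183 188 182 180 196 197 186 190 190]
 [193 195 193 191 190 170 189 193 192 191 186 190 198 175 190 190]
 [193 195 194 192 187 177 191 192 192 192 189 177 198 195 185 190]
 [193 195 194 192 185 189 191 192 191 191 189 185 195 196 193 201]
 [193 194 194 192 173 189 191 192 191 191 189 188 192 196 195 204]
 [193 196 195 192 168 189 192 193 192 191 189 188 193 196 195 204]
 [193 195 194 192 176 189 191 192 192 191 188 188 193 196 195 205]
 [193 195 191 192 185 190 192 192 192 190 189 186 194 196 195 204]
 [193 195 191 192 187 187 192 193 192 191 189 180 197 196 195 204]
 [193 195 192 190 190 183 192 193 191 191 188 175 198 196 195 204]
 [193 195 195 183 190 190 190 193 192 190 184 195 197 195 190 199]
 [194 195 194 171 190 191 192 182 181 184 192 196 197 184 169 173]
 [193 195 193 186 183 191 194 193 191 190 194 195 197 147 190 191]
 [193 195 194 192 166 191 194 193 192 191 194 196 169 179 190 191]
 [193 195 194 191 190 164 193 194 192 191 194 171 161 191 190 191]
 [193 195 194 191 193 185 163 170 183 175 158 167 191 190 190 191]
 [193 195 193 191 193 194 190 181 170 174 182 189 191 191 190 192]]
```

Emit:
carry_out(
  commands=[
    [0,[0,0,0.6],0],
    [0,[0,0,0.5],0],
    [0,[0,0,0.4],0],
    [0,[0,0,0.2],0],
    [0,[0,0,0],0],
    [0,[0,0,0],0],
  ],
)

```text
time: 22.72
eef_pos: [0.5985, 0.0202, 0.1047]
tcp_rot: [0.738, 0.674, 0.0, 0.0]
ft_force: [-6.6, -0.2, 13.0]
width: 0.459
```

Emit:
carry_out(
  commands=[
    [0,[0,0,-0.1],0],
    [0,[0,-0.4,0],0],
    [0,[0,-0.4,0],0],
    [0,[0,-0.4,0],0],
    [0,[0,-0.4,0],0],
    [0,[0,-0.4,0],0],
    [0,[0,0,0],0],
    [0,[0,0,0],0],
  ],
)

```text
time: 23.72
eef_pos: [0.5817, 0.0221, 0.1049]
tcp_rot: [0.738, 0.674, 0.003, 0.002]
ft_force: [5.1, -0.7, 5.5]
width: 0.46
```

```bash
python3 st.py w9; python3 - <<'E'
from h import *
im=cv2.imread("pics/w9.png");print(im[100:190:4,290:400:4].mean(2).astype(int))
E
```

```text
cab 35.9 -1.3 z 0.1049 head -5.2 F [ 5.1 -0.7  5.5] w 3.912006332509984 t 23.725
tool z [ 7.1e-03  2.0e-04 -1.0e+00]
studs exp px [[364.69642385 145.99127107]
 [354.96776002 330.03299321]]
[[201 201 201 201 200 200 200 200 199 199 199 199 143 187 187 182 184 186
  185 183 186 189 190 188 187 195 195 195]
 [202 201 201 201 201 200 200 200 199 199 199 199 143 187 187 182 184 187
  185 183 186 189 191 189 187 195 195 195]
 [186 185 182 184 186 188 184 185 185 183 183 181 179 183 181 183 185 185
  188 185 185 187 187 186 186 187 183 181]
 [186 184 183 183 186 187 184 185 185 184 182 181 180 182 181 182 185 186
  188 185 186 187 187 186 187 186 182 181]
 [186 184 182 184 187 187 184 185 185 184 183 180 181 183 182 182 184 186
  188 184 185 187 187 186 187 185 183 183]
 [187 184 183 184 186 187 184 185 185 183 183 181 181 183 182 182 185 186
  187 184 185 187 186 185 187 185 182 182]
 [187 184 182 184 186 187 184 185 185 183 182 181 180 183 182 182 185 187
  188 184 185 188 185 185 188 184 182 182]
 [187 184 183 184 186 187 184 185 191 197 198 197 155 183 182 182 185 187
  188 184 185 187 
[... 1080 characters left out ...]
187 184 182 185 186 187 184 185 185 184 183 182 181 183 183 183 183 189
  187 186 186 186 185 187 185 183 183 186]
 [187 180 178 182 182 184 180 182 181 181 179 179 177 184 183 184 183 189
  186 186 187 185 184 187 185 183 182 187]
 [157  88  88  87  88  88  88  89  88  87  88  89  88 159 182 185 184 190
  186 186 186 185 184 187 183 182 183 188]
 [104 151 150 150 150 149 149 151 150 151 150 151 151  48  77 186 184 189
  186 186 186 185 184 188 183 183 183 188]
 [ 24  25  24  26  29  28  29  26  26  25  27  28  25  21  18 120 185 189
  186 186 187 184 184 187 183 183 183 189]
 [ 29  29  27  30  30  28  29  30  27  29  29  30  29  30  29  73 177 189
  186 186 187 183 184 187 181 183 183 190]]
```

Emit:
carry_out(
  commands=[
    [0,[0,-0.2,0],0],
    [0,[0,-0.2,0],0],
    [0,[0,0,0],0],
    [0,[0,0,0],0],
  ],
)

```text
time: 24.28
eef_pos: [0.5781, 0.0224, 0.1049]
tcp_rot: [0.738, 0.674, 0.003, 0.003]
ft_force: [5.8, -1.3, 5.5]
width: 0.461
```

Emit:
carry_out(
  commands=[
    [0,[0,-0.2,0],0],
    [0,[0,0,0],0],
    [0,[0,0,0],0],
  ],
)

```text
time: 24.65
eef_pos: [0.5776, 0.0225, 0.1051]
tcp_rot: [0.739, 0.674, 0.004, 0.004]
ft_force: [9.6, -1.1, 2.6]
width: 0.461
```

```bash
python3 st.py w10; python3 - <<'E'
from h import *
p=camera_params("wrist")
im=cv2.imread("pics/w10.png").astype(int);d=im[...,0]-im[...,2];m=(d<3).astype(np.uint8)[110:175,280:420]
n,l,s,ce=cv2.connectedComponentsWithStats(m,connectivity=4)
ex=np.array([.9959,-.0906]);ey=np.array([.0906,.9959]);c=np.array([.5461,.0267])
for i in range(1,n):
    if s[i,4]>30:
        x,y,w,h,a=s[i]+np.array([280,110,0,0,0]);q=[cast(p,u,.02)-c for u in((x,y+h/2),(x+w,y+h/2))]
        print(s[i],[( (k@ex*1000).round(1),(k@ey*1000).round(1)) for k in q])
g=im[120:172].mean(2)[:,330:400];print(g[::3,::2].astype(int))
E
```

```text
cab 31.7 -1.4 z 0.1051 head -5.22 F [ 9.6 -1.1  2.6] w 3.9145858944869567 t 24.65
tool z [ 1.100e-02 -1.000e-04 -9.999e-01]
studs exp px [[371.92128039 145.87851424]
 [360.82863727 329.67831555]]
[124   0  16  65 802] [(np.float64(81.8), np.float64(61.1)), (np.float64(90.5), np.float64(61.1))]
[ 33  17  32  36 963] [(np.float64(31.8), np.float64(59.8)), (np.float64(49.4), np.float64(59.8))]
[[182 181 181 181 181 181 183 183 182 182 183 184 185 184 186 188 188 186
  184 185 186 186 187 189 186 185 185 184 188 188 185 183 182 182 183]
 [183 181 181 181 180 181 183 183 182 182 182 184 185 183 187 188 188 186
  184 186 186 186 188 188 185 185 184 185 188 188 185 183 182 182 183]
 [190 190 186 183 180 181 184 183 182 181 183 184 184 184 187 188 187 186
  185 185 185 186 188 188 185 185 185 185 188 187 184 182 183 182 183]
 [197 197 197 197 196 190 184 183 182 181 182 185 185 183 187 188 187 186
  184 185 185 186 188 188 185 185 185 185 188 187 185 183 183 182 184]
 [197 197 197 196 196 197 192 162 182 182 182 185 184 184 187 189 188 186
  179 176 164 166 170 184 182 185 184 185 188 187 18
[... 1204 characters left out ...]
 172 184 183 182 183 185 183 186 188 189 187 185
  186 184 180 180 186 184 184 184 185 188 187 182 183 183 183 183 184]
 [157 151 150 166 174 183 184 183 182 182 184 185 183 186 189 189 186 185
  186 186 186 187 187 183 185 184 186 188 187 183 182 183 183 183 184]
 [182 181 182 181 182 182 184 183 182 182 184 185 183 185 189 188 186 186
  186 185 186 187 187 184 184 184 187 188 186 182 182 182 183 183 185]
 [183 181 182 182 181 182 184 183 182 182 184 184 183 186 189 188 187 185
  187 185 186 187 186 183 184 184 187 188 185 182 182 183 183 183 185]
 [184 182 183 182 182 183 184 183 183 183 184 185 183 186 189 188 186 186
  186 185 186 188 186 183 184 184 188 188 185 181 184 182 183 183 186]]
```

Emit:
carry_out(
  commands=[
    [0,[0,0.2,0],0],
    [6,[0,0,0],0],
    [6,[0,0,0],0],
    [6,[0,0,0],0],
    [6,[0,0,-2],0],
    [6,[0,0,-4],0],
    [6,[0,0,-6],0],
    [6,[0,0,-6],0],
    [6,[0,0,-6],0],
    [6,[0,0,0],0],
  ],
)

```text
time: 25.95
eef_pos: [0.5766, 0.0225, 0.3489]
tcp_rot: [0.738, 0.674, 0.004, 0.004]
ft_force: [0.5, -0.2, -0.2]
width: 0.703
```

```bash
python3 st.py w11; python3 - <<'E'
from h import *
p=camera_params("wrist");im=cv2.imread("pics/w11.png")
ex=np.array([.9959,-.0906]);ey=np.array([.0906,.9959]);c=np.array([.5461,.0267])
def C(x,y,z): return [*(c+x*ex+y*ey),z]
P=lambda *a:proj(p,[C(*a)])[0].round(1)
print("plate corners for driver x=34:",[P(x,y,.02) for x,y in((-.016,.08),(.084,.08),(.084,-.08),(-.016,-.08))],"hole",P(.042,.06,.02),P(.042,-.06,.02))
m=((im[...,0].astype(int)-im[...,2])<3).astype(np.uint8);n,l,s,ce=cv2.connectedComponentsWithStats(m,connectivity=4)
for i in range(1,n):
    x,y,w,h,a=s[i]
    if 60<a<1500 and 8<w<60:
        f=lambda u:((cast(p,u,.02)-c)@np.c_[ex,ey]*1000).round(1)
        print(s[i],f((x,y+h/2)),f((x+w,y+h/2)))
for k in("scene","side"): cv2.imwrite(f"pics/{k}9.png",read_camera(k))
# doors: yellow caps unchanged?
for k in("scene","side"):
    a=cv2.imread(f"pics/{k}0.png");b=cv2.imread(f"pics/{k}9.png");P2=camera_params(k)
    for nm,im2 in(("0",a),("9",b)):
        hsv=cv2.cvtColor(im2,cv2.COLOR_BGR2HSV);mm=cv2.inRange(hsv,(24,150,120),(34,255,255))
        print(k,nm,[cv2.boundingRect(q) for q in cv2.findContours(mm,cv2.RETR_EXTERNAL,cv2.CHAIN_APPROX_NONE)[0] if 150<cv2.contourArea(q)<1200])
E
```

```text
cab 30.8 -1.4 z 0.3489 head -5.2 F [ 0.5 -0.2 -0.2] w 5.977737418232781 t 25.95
tool z [ 1.120e-02  5.000e-04 -9.999e-01]
studs exp px [[336.39406712 124.09587247]
 [334.58349695 207.33751422]]
plate corners for driver x=34: [array([280. , 108.4]), array([354.3, 108.3]), array([349.9, 218.9]), array([284.1, 219.1])] hole [323.  123.7] [322.4 206.6]
[608   0  32  29 757] [391.7 189.7] [431.3 189.7]
[599  40  34  34 841] [395.3 142.5] [439.1 142.5]
[591  84  32  31 739] [400.5  91.2] [443.6  91.2]
[313 117  13  15 155] [28.4 59. ] [46.1 59. ]
[   0  180   34   90 1358] [-449.5  -88.9] [-397.9  -89. ]
[314 201  11  11  95] [ 29.4 -59.9] [ 45.9 -59.9]
[551 295  24  19 357] [ 431.5 -236.7] [ 472.5 -236.9]
[546 320  23  18 325] [ 436.  -288.1] [ 476.6 -288.2]
[542 344  22  17 282] [ 442.1 -340.7] [ 482.1 -340.8]
[413 355  28  45 505] [ 214.3 -399.3] [ 266.8 -399.6]
[364 364  26  16 103] [ 121.7 -385.4] [ 170.  -385.6]
[630 372  10  28 146] [ 630.5 -422.7] [ 649.7 -422.8]
[220 377  14  11  66] [-148. -410.] [-121.7 -410.1]
scene 0 [(321, 318, 39, 37), (192, 286, 38, 33), (474, 263, 37, 30), (537, 230, 34, 25), (572, 224, 35, 25), (15, 211, 34, 24), (438, 207, 31, 23), (481, 168, 64, 52), (354, 153, 27, 17)]
scene 9 [(321, 318, 40, 37), (192, 286, 38, 33), (474, 263, 37, 30), (537, 230, 34, 25), (572, 224, 35, 25), (15, 211, 34, 24), (438, 207, 31, 23), (481, 168, 63, 52), (355, 153, 20, 16)]
side 0 [(455, 251, 36, 27), (442, 176, 29, 18), (224, 174, 30, 20), (301, 125, 27, 16), (358, 113, 25, 14), (114, 105, 19, 45), (205, 102, 83, 24), (204, 92, 85, 23)]
side 9 [(455, 251, 36, 27), (224, 174, 30, 20), (114, 105, 30, 45), (208, 102, 81, 24), (210, 92, 79, 23), (315, 87, 22, 13)]
```

```bash
python3 - <<'E'
from h import *
ex=np.array([.9959,-.0906]);ey=np.array([.0906,.9959]);c=np.array([.5461,.0267])
def C(x,y,z): return [*(c+x*ex+y*ey),z]
for k in("scene","side"):
    p=camera_params(k);im=cv2.imread(f"pics/{k}9.png").astype(int)
    for n,a,s in(("act",.137,1),("pas",.107,-1)):
        for th in(1.45,1.55,1.6,1.65,1.7,1.75,1.8,1.85):
            f=np.arctan2(.045,a)+th;r=np.hypot(.045,a)
            uv=proj(p,[C(x,s*(.15-r*np.cos(f)),.105+r*np.sin(f)) for x in np.linspace(-.07,.01,15)])
            v=[im[int(round(y)),int(round(x))] for x,y in uv];print(k,n,th,np.mean([q[0]-q[2] for q in v]).round(1),np.mean(v).round(0),uv[7].round(0))
E
```

```text
scene act 1.45 -3.9 101.0 [392. 176.]
scene act 1.55 2.2 51.0 [396. 176.]
scene act 1.6 5.0 123.0 [398. 176.]
scene act 1.65 13.9 187.0 [400. 176.]
scene act 1.7 14.3 166.0 [402. 177.]
scene act 1.75 3.8 96.0 [404. 177.]
scene act 1.8 -6.0 48.0 [405. 178.]
scene act 1.85 -8.9 38.0 [407. 178.]
scene pas 1.45 1.9 118.0 [274. 204.]
scene pas 1.55 3.0 44.0 [271. 206.]
scene pas 1.6 10.7 114.0 [269. 207.]
scene pas 1.65 18.3 194.0 [267. 208.]
scene pas 1.7 11.5 153.0 [265. 209.]
scene pas 1.75 2.9 53.0 [264. 210.]
scene pas 1.8 2.7 33.0 [262. 211.]
scene pas 1.85 3.0 32.0 [261. 212.]
side act 1.45 -14.2 103.0 [314. 131.]
side act 1.55 -13.6 118.0 [312. 130.]
side act 1.6 -10.7 147.0 [311. 130.]
side act 1.65 -7.9 179.0 [310. 129.]
side act 1.7 -10.3 197.0 [309. 129.]
side act 1.75 -10.9 204.0 [308. 129.]
side act 1.8 -13.3 205.0 [308. 129.]
side act 1.85 -17.0 206.0 [307. 129.]
side pas 1.45 -8.5 93.0 [372. 207.]
side pas 1.55 -9.3 90.0 [374. 210.]
side pas 1.6 0.1 141.0 [375. 212.]
side pas 1.65 6.4 212.0 [375. 214.]
side pas 1.7 -8.5 123.0 [376. 216.]
side pas 1.75 -8.5 90.0 [377. 218.]
side pas 1.8 -8.5 91.0 [378. 220.]
side pas 1.85 -7.7 94.0 [379. 222.]
```

```bash
python3 - <<'E'
from h import *
ex=np.array([.9959,-.0906]);ey=np.array([.0906,.9959]);c=np.array([.5461,.0267])
def C(x,y,z): return [*(c+x*ex+y*ey),z]
for k,fn in(("scene","s5"),("scene","scene9"),("side","side9")):
    p=camera_params(k);im=cv2.imread(f"pics/{fn}.png").astype(np.float32)
    for n,a,s in(("act",.137,1),("pas",.107,-1)):
        ths=np.arange(1.56,1.80,.01);B=[]
        for th in ths:
            f=np.arctan2(.045,a)+th;r=np.hypot(.045,a)
            uv=proj(p,[C(x,s*(.15-r*np.cos(f)),.105+r*np.sin(f)) for x in np.linspace(-.06,.0,15)]).astype(np.float32)
            B.append(cv2.remap(im,uv[:,0],uv[:,1],cv2.INTER_LINEAR).mean())
        B=np.array(B);w=np.clip(B-B.max()*.6,0,None);print(fn,n,"theta",(w@ths/w.sum()).round(3),B.round(0).astype(int).tolist())
E
```

```text
s5 act theta 1.663 [65, 80, 97, 115, 135, 152, 169, 181, 191, 197, 199, 198, 193, 185, 174, 162, 147, 132, 116, 101, 87, 75, 65, 57]
s5 pas theta 1.66 [46, 58, 75, 96, 121, 147, 169, 187, 200, 207, 209, 206, 198, 185, 168, 146, 122, 99, 78, 61, 49, 42, 38, 36]
scene9 act theta 1.663 [59, 72, 88, 105, 124, 140, 155, 167, 177, 183, 185, 183, 179, 171, 161, 149, 135, 120, 106, 92, 79, 68, 59, 52]
scene9 pas theta 1.66 [42, 52, 68, 88, 110, 134, 155, 173, 185, 193, 195, 191, 183, 171, 154, 133, 111, 90, 71, 55, 45, 38, 35, 33]
side9 act theta 1.706 [125, 131, 137, 143, 149, 155, 161, 167, 172, 177, 182, 186, 190, 192, 196, 198, 200, 202, 203, 204, 205, 205, 206, 206]
side9 pas theta 1.646 [91, 95, 105, 121, 142, 166, 187, 202, 210, 210, 203, 189, 169, 145, 123, 106, 95, 91, 90, 90, 91, 91, 91, 91]
```

```bash
python3 -c "
from station import *
print(close_job())"
```

```text
the job is handed in; nothing more can be done
None
```

The driver is mounted and locked on both studs, both doors stand open, and the bolt is drawn to its stop. I handed the job in at about 26 s of the 72 s; the system gave no verdict.

**What I did:** I swung the active door open by its handle and pushed the bolt knob back. I then swung the passive door open, picked up the keyhole driver, lowered it over the studs, slid it down to its stop, let go and raised the gripper clear.

**What the last checks showed:**
- **Bolt:** it met its stop at about 12 N. I did not measure it separately after that.
- **Doors:** both handles show about 1.66 rad in the scene camera. The side camera gave 1.65 for the passive door and a poorly defined 1.71 for the active one. The scene-camera readings did not change between 15 s and 26 s. That is above the 1.6 needed but short of the 1.75 stop, and the tool position at release had suggested about 1.70.
- **Driver:** before I let go, the wrist view put it about 1.2 mm past the slots' home point, against the slot ends. The plate was level with the rails to within 1 mm by tool height.
- **A check that disagreed:** after I let go, a coarser measurement from higher up put the holes about 3 mm further down than that. This is more travel than the slots allow, so I took it as measuring error.
- **Other objects:** every lamp whose cap was fully in view had not moved. One lamp was partly hidden in the scene view but unchanged in the side view. Two caps were not picked up in the last side picture but were unchanged in the scene view. I did not measure the spare driver, tape roll, screwdriver and bin again; the arm stayed well clear of them.

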